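# Pack a drive kit tightly into its transit tray

### The job

Pack the motor, the bearing block and the gear into the open tray in one row, each standing upright on the tray floor with the bearing block in the middle, setting them down gently rather than dropping or toppling them. Then slide the tray's movable end plate up against the row so that nothing has room to shift, let go, and leave the other things on the bench alone.

Things in the scene. Friction and masses are not known exactly. Their poses are not given: they have to be found in the camera images.
- tray: Grey plastic open tray, fixed to the bench. Inside 70 mm wide (its x) and 200 mm long (its y); floor 4 mm thick; the four walls are 6 mm thick and their tops stand 22 mm above the bench. Origin: centre of its underside, on the bench; z up. An aluminium end plate (the follower) stands across it near the +y end.
- tray_end (a point): Point on the tray floor (4 mm above the bench) at the foot of the fixed -y end wall's inner face, midway across. Axes as the tray; the row of parts runs from here along +y to the follower. When packed tight the three parts take up 151 mm.
- follower (a joint): Slide of the follower, the tray's movable end plate, m. At 0 its face is 185 mm from tray_end; the value grows (to 0.06) as it slides to the tray's -y, towards tray_end. About 2 N of friction; stays where left. Plate 66 mm wide, 8 mm thick, top 44.5 mm above the bench.
- follower_grip (a point): Middle of the tab that stands up from the middle of the follower plate: 30 mm wide (tray x), 8 mm thick (tray y, flush with the plate's faces), top 86 mm above the bench; this point is 78 mm above the bench. Moves with the follower; axes as the tray.
- motor: Square stepper motor, black with bare metal end caps, 57 x 57 mm and 51 mm tall, standing with its 8 mm shaft pointing up (20 mm more, tip at 71 mm). 0.5 to 0.72 kg. Origin: centre of its underside; z up along the shaft, x and y square to its sides.
- bearing_block: Bare aluminium bearing block, 62 mm (its x) by 30 mm (its y) by 52 mm tall (its z), with a bearing facing its y sides. 0.2 to 0.3 kg. Origin: centre of its underside. Its 62 mm side must lie across the tray for the row to fit.
- gear: Steel gear lying flat, 64 mm across the teeth and 21 mm thick, with a plain round hub on top 30 mm in diameter reaching to 54 mm above its underside. 0.36 to 0.54 kg. Origin: centre of its underside; z up along the hub.
- screwdriver: Bystander: screwdriver with a blue handle lying beyond the work. Leave alone. Origin near its middle, x along the shaft.
- pinion: Bystander: small steel cylinder-shaped pinion, 24 mm in diameter, 22 mm tall, standing near the robot. Leave alone. Origin: centre of its underside.
- dial_gauge: Bystander: round black dial gauge, 54 mm in diameter, 20 mm thick, lying face up with its 10 mm stem pointing along its x to 81 mm. Leave alone. Origin: centre of the dial's underside.
Things that resemble listed ones, but are neither listed nor needed, are in the scene too. Of the things like the tray, leave any that is purple; of the rest the larger one is meant.

How it is judged (in metres and radians):
At the end, for the whole second after the job is handed in: Motor, block and gear stand upright (0.1 rad) and at rest on the tray floor (within 4 mm) in one row between end wall and follower, block in the middle, the others in either order, and the follower leaves less than 4 mm of play in all (joint 0.030 to 0.038 m) (z of each of motor, bearing_block, gear in the frame of tray_end below 0.004 m and angle between each of motor, bearing_block, gear's own z axis and vertical below 0.1 rad and x of motor in the frame of tray_end between -0.012 and 0.012 m and x of bearing_block in the frame of tray_end between -0.012 and 0.012 m and x of gear in the frame of tray_end between -0.012 and 0.012 m and y of motor in the frame of tray_end between 0.024 and 0.13 m and y of gear in the frame of tray_end between 0.028 and 0.126 m and y of bearing_block in the frame of tray_end between 0.066 and 0.09 m and value of joint follower between 0.03 and 0.038 m and linear speed of each of motor, bearing_block, gear below 0.02 m/s); the robot touches nothing.
It fails at once if the motor, block or gear was toppled (tilted over 0.7 rad) (angle between any of motor, bearing_block, gear's own z axis and vertical above 0.7 rad).
It fails at once if a part was dropped (let go with its underside more than 30 mm above the bench) ((height (world z) of motor above 0.03 m and contact force between the fingers and motor below 0.05 N) or (height (world z) of bearing_block above 0.03 m and contact force between the fingers and bearing_block below 0.05 N) or (height (world z) of gear above 0.03 m and contact force between the fingers and gear below 0.05 N)).
It fails at once if a bystander was moved by more than 30 mm (distance of any of screwdriver, pinion, dial_gauge from where it was at the start of the episode above 0.03 m).
It also fails if it takes over 72 s, if anything falls off the work surface, if the arm or the gripper's body presses on something with over 40 N, if the wrist force passes 120 N, or if a joint passes its speed limit or range.

### The arm

A 6-joint arm with a two-finger parallel gripper is mounted at the origin on the work surface. World frame = base frame: x ahead of the robot, y to its left, z up, the work surface at z = 0. Lengths are in mm, angles in rad, forces in N, time in s.
With the tool pointing down it reaches from about 275 to 750 mm from the base axis. Payload 10.2 kg.
Tool frame: the origin (TCP) lies at the very end of the fingers, on their centre line; the grasp point (between the pads) lies 19 mm behind it; z points along the fingers, y is the direction in which the jaws open and shut (so a half turn about z gives the same grasp; the last joint's range is limited). The gripper opens to 85 mm and grips with 20 to 120 N. Pads are 22 mm wide; open, the fingers measure 114 mm over their backs; the gripper's body (76 mm by 85 mm) begins 54 mm behind the grasp point. The pads swing forward as they close: fully open they stand 13 mm farther back than shut.
Start: joints at [-1.342, 0.313, 1.498, -0, 1.331, -0.223], TCP at [229.196, -472.335, 231.294] pointing down, gripper open.
Joint ranges: [-2.94, 2.94], [-0.97, 2.17], [0.19, 2.56], [-1.23, 4.37], [0.02, 3.11], [-2.88, 2.88]. Speed limits (rad/s): [2.39, 2.39, 3.01, 3.14, 3.14, 3.14].

### API

Orientations are given as a unit quaternion [w, x, y, z].
In Python, from rig import * gives the robot as it stands. The module is installed in compiled form; this text tells all that it offers.
- The arm moves only by the shell command python3 -m crank 'ROWS' [FORCE]. ROWS is a JSON object of lists of equal length, an entry for each row: "dp": the shift along the world's x, y, z in cm, a list of three; "delta_rot": the turn, a rotation vector about the world's x, y, z in degrees, a list of three; "claw": the closure in counts, from 0 (fully open) to 255 (shut). A call has 1 to 10 rows; each row shifts and turns the commanded pose from where the row before left it; what a row does not reach is not made up. A row lasts 1/10 s, in which the tool goes at most 50 mm and 8.59 degrees, less where a joint would pass 70% of its speed; a pose out of reach is approached as far as the arm can. A call is refused whole if a number of a shift passes 5 or a number of a turn 8.59, either way. A call with a gripper value outside its range is refused whole. The fingers move at their own pace and stop on an object; FORCE is the grip in N (left out, the last holds). Time passes only in rows, so rows that do not move let the fingers close. It gives the time, the measured TCP pose, the force and the opening at its end, in the units of the state.
- sense(): the state, without advancing time (a new reading comes with each control period).
- capture(name): name is "scene" or "side" or "wrist"; returns (picture, depth): 420x560x3 uint8, red, green, blue; 420x560 float32, mm along the optical axis (not along the pixel's ray), 0 where there is no reading.
- camera_model(name): a dict with "fx", "fy", "cx", "cy" (pixels), "cam_to_world" (4x4, takes a point from camera to world coordinates); the wrist camera has in their place "T_tool_cam" (4x4, takes a point from camera to tool coordinates, whose origin is the TCP and whose axes are the flange's). Camera axes: x right, y up, looking along -z (the intrinsics and any distortion apply to the point x, -y, -z); pixel columns grow to the right and rows downward; lengths in mm; the calibration is good to about 2 mm. A picture is of the moment at which its call begins: read the wrist's pose just before it. camera_model takes no time and is no camera call.
- finish_job(): hands the job in, once; it reports no verdict.
Trained networks look in the newest picture that a camera, given by its name, has taken for a name from the list of things; names that differ only in an ending like _2 or _b are one class to them, and where a whole thing is asked for, a point or a joint stands for the part that bears it (a point fixed in the world has none). Each returns a list of dicts, best first, with "p" (0 to 1); they miss things now and then, are a little off and sometimes report something else, mostly with a low value. They report only what shows in the picture. A call takes as long as a camera call. They do not tell look-alikes from the thing itself.
- boxes_of(camera, target): "centre" ([column, row] in pixels, amid what is visible of it).
- masks_of(camera, target): "region" (420x560 bool, what is visible of it) and "centre" ([column, row] in pixels, amid what is visible of it).
- pinpoint(camera, target): "centre" ([column, row] in pixels: a listed point, or the origin of a listed thing).
The state is a dict: "time_s": time; "joints": joint angles; "dq": joint speeds; "tau": joint torques, N m; "eef_pos": TCP position; "ee_rot": TCP orientation; "force": force on the tool from outside, world axes, zero at the start; "wrist_torque": the same for the moment, N m; "grip_width": opening from 0.0 (shut) to 1.0 (fully open).
Only numpy, scipy, OpenCV 4.12 (cv2) and the standard library are available. Lean on these libraries where they do the work, as an engineer would, in place of code of your own. Each camera call takes 0.05 s, during which the arm holds its last target.

## Working session

There is one attempt and no reset: what is moved stays moved. The work goes in short steps, Python scripts to look and compute and a shell command to move; the robot and the scene stay as the last step left them, time stands still between calls to the robot, and variables do not carry over. Pictures are saved under pics/ and viewed, and the job is handed in when it is done.

```bash
mkdir -p pics; ls
cat > h.py <<'E'
from rig import *
import numpy as np, cv2
from scipy.spatial.transform import Rotation as R
def cap(name,fn=None):
    s=sense(); im,d=capture(name)
    if fn: cv2.imwrite('pics/'+fn,im[:,:,::-1])
    return s,im,d
def c2w(name,s=None):
    m=camera_model(name)
    if name!='wrist': return m,np.array(m['cam_to_world'])
    q=s['ee_rot']; T=np.eye(4); T[:3,:3]=R.from_quat([q[1],q[2],q[3],q[0]]).as_matrix(); T[:3,3]=s['eef_pos']
    return m,T@np.array(m['T_tool_cam'])
def cloud(name,d,s=None):
    m,T=c2w(name,s); v,u=np.mgrid[0:420,0:560]
    P=np.stack([(u-m['cx'])/m['fx']*d,-(v-m['cy'])/m['fy']*d,-d,np.ones_like(d)],-1)
    W=P@T.T
    W=W[...,:3].copy(); W[d<=0]=np.nan
    return W
E
python3 - <<'E'
from h import *
for n in ['scene','side','wrist']:
    s,im,d=cap(n,n+'0.png'); np.savez(n+'0.npz',im=im,d=d,W=cloud(n,d,s))
    m=camera_model(n); print(n,{k:np.round(v,3).tolist() if not isinstance(v,str) else v for k,v in m.items()})
print(sense())
E
```

```text
pics
scene {'fx': 496.509, 'fy': 496.509, 'cx': 283.019, 'cy': 207.583, 'cam_to_world': [[0.746, -0.479, 0.463, 1118.382], [0.666, 0.518, -0.537, -683.613], [0.017, 0.708, 0.706, 931.373], [0.0, 0.0, 0.0, 1.0]]}
side {'fx': 393.003, 'fy': 393.003, 'cx': 279.049, 'cy': 215.304, 'cam_to_world': [[-0.995, 0.064, -0.078, 497.339], [-0.1, -0.508, 0.856, 724.395], [0.016, 0.859, 0.512, 536.629], [0.0, 0.0, 0.0, 1.0]]}
wrist {'fx': 351.256, 'fy': 351.256, 'cx': 272.0, 'cy': 203.29, 'T_tool_cam': [[0.001, 0.964, 0.266, 67.104], [1.0, -0.001, -0.001, -1.33], [-0.001, 0.266, -0.964, -142.833], [0.0, 0.0, 0.0, 1.0]]}
{'time_s': 0.15, 'joints': array([-1.34235973e+00,  3.13304615e-01,  1.49821703e+00,  1.68179109e-05,
        1.33096882e+00, -2.23389191e-01]), 'dq': array([-0.00020711, -0.00223259, -0.0009526 , -0.00037804,  0.00057223,
        0.0011074 ]), 'tau': array([ 2.31916303e-03, -4.12370002e+01, -2.59796709e+01, -1.34305319e-04,
        3.24088644e-03, -1.28021122e-05]), 'eef_pos': array([ 229.1783517 , -472.14896175,  230.89230463]), 'ee_rot': array([-4.48924101e-04,  9.74590378e-01,  2.23994181e-01,  7.03445699e-06]), 'force': array([-0.86688887, -0.19673008, -0.14939159]), 'wrist_torque': array([ 0.03120124,  0.03860639, -0.00071556]), 'grip_width': 0.9997658970295602}
```

View pics/scene0.png

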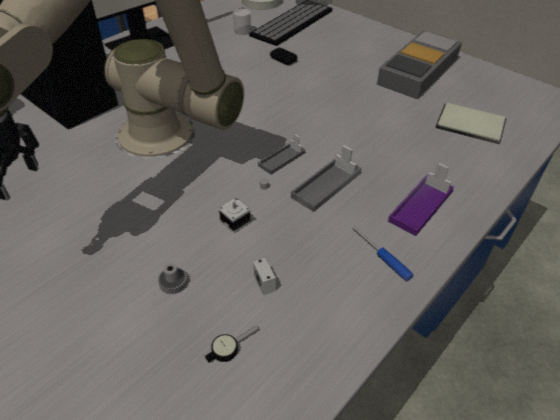

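View pics/side0.png

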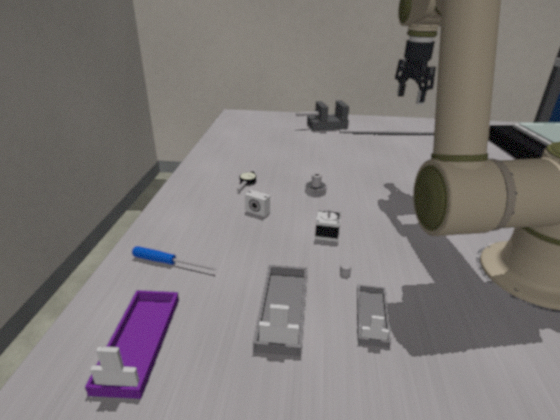

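View pics/wrist0.png

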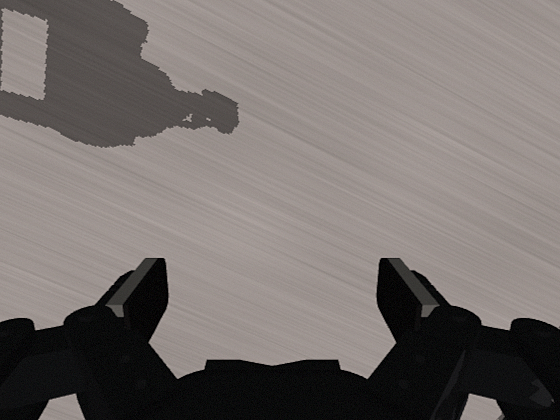

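The scene picture has three tray-like things: a large grey tray (327,183), a small grey one (282,158) and a purple one (421,205). The large grey one is meant. There is one motor (235,212), one block (264,275) and one gear (172,277). The pinion (264,184), dial gauge (224,347) and screwdriver (385,258) stay where they are. Next I'll measure from depth and check with a crop.

Run:
```python
from h import *
for n in ['scene','side']:
    z=np.load(n+'0.npz'); W=z['W']; im=z['im']
    for t in ['tray','motor','bearing_block','gear','follower','pinion','dial_gauge','screwdriver']:
        try: r=masks_of(n,t)
        except Exception as e: print(t,e); continue
        for k in r[:4]:
            P=W[k['region']]; P=P[~np.isnan(P[:,0])]; P=P[P[:,2]>3] if len(P) else P
            if len(P)==0: continue
            a=cv2.minAreaRect(P[:,:2].astype(np.float32))
            print(n,t,round(k['p'],2),np.round(k['centre']),len(P),'rect',np.round(a[0]),np.round(a[1]),round(a[2],1),'z',np.round(np.percentile(P[:,2],[2,50,98])))
s=np.load('scene0.npz')['im']
cv2.imwrite('pics/crop0.png',cv2.resize(s[130:320,150:390],None,fx=3,fy=3,interpolation=cv2.INTER_CUBIC)[:,:,::-1])
```

```text
scene tray 0.98 [280. 153.] 667 rect [372. 176.] [162.  59.] 87.1 z [ 3.  9. 49.]
scene tray 0.73 [331. 184.] 1847 rect [532. 183.] [101. 237.] 0.5 z [ 3. 11. 77.]
scene tray 0.71 [425. 199.] 1994 rect [776. 276.] [ 83. 215.] 2.9 z [ 3.  9. 80.]
scene motor 0.88 [233. 218.] 763 rect [454. -98.] [62. 61.] 86.1 z [ 5. 48. 60.]
scene bearing_block 0.72 [264. 274.] 565 rect [ 628. -183.] [31. 93.] 65.6 z [ 5. 50. 56.]
scene gear 0.7 [169. 276.] 669 rect [ 478. -330.] [82. 64.] 3.3 z [ 5. 22. 56.]
scene gear 0.27 [264. 183.] 69 rect [415.  47.] [21. 25.] 79.0 z [ 5. 21. 27.]
scene follower 0.9 [342. 162.] 376 rect [543. 262.] [56. 61.] 59.7 z [ 7. 39. 87.]
scene follower 0.89 [443. 180.] 447 rect [770. 368.] [68. 22.] 10.7 z [ 7. 39. 87.]
scene pinion 0.62 [265. 182.] 68 rect [418.  50.] [20. 26.] 17.3 z [ 6. 20. 27.]
scene dial_gauge 0.69 [394. 261.] 528 rect [796.  68.] [ 38. 185.] 75.9 z [ 8. 21. 28.]
scene dial_gauge 0.58 [227. 346.] 760 rect [ 706. -350.] [120.  55.] 62.6 z [ 7. 20. 24.]
scene dial_gauge 0.21 [234. 217.] 733 rect [455. -98.] [62. 59.] 86.3 z [ 6. 49. 61.]
scene screw
[... 380 characters left out ...]
 84.8 z [ 5. 44. 58.]
side motor 0.16 [277. 327.] 1090 rect [533. 243.] [49. 64.] 77.5 z [ 7. 40. 86.]
side bearing_block 0.85 [255. 206.] 514 rect [ 639. -186.] [33. 65.] 66.1 z [ 4. 35. 52.]
side gear 0.9 [316. 184.] 321 rect [ 482. -323.] [60. 58.] 81.3 z [ 4. 21. 54.]
side follower 0.96 [114. 369.] 1311 rect [773. 357.] [77. 48.] 2.2 z [12. 42. 86.]
side follower 0.76 [376. 331.] 418 rect [373. 233.] [ 8. 43.] 88.6 z [10. 28. 57.]
side follower 0.64 [277. 328.] 1122 rect [533. 222.] [109.  65.] 85.6 z [ 6. 39. 86.]
side dial_gauge 0.74 [246. 180.] 213 rect [ 693. -348.] [ 50. 119.] 6.3 z [ 4. 17. 22.]
side screwdriver 0.82 [156. 254.] 550 rect [786.  68.] [ 25. 195.] 77.1 z [ 9. 19. 26.]
```

View pics/crop0.png

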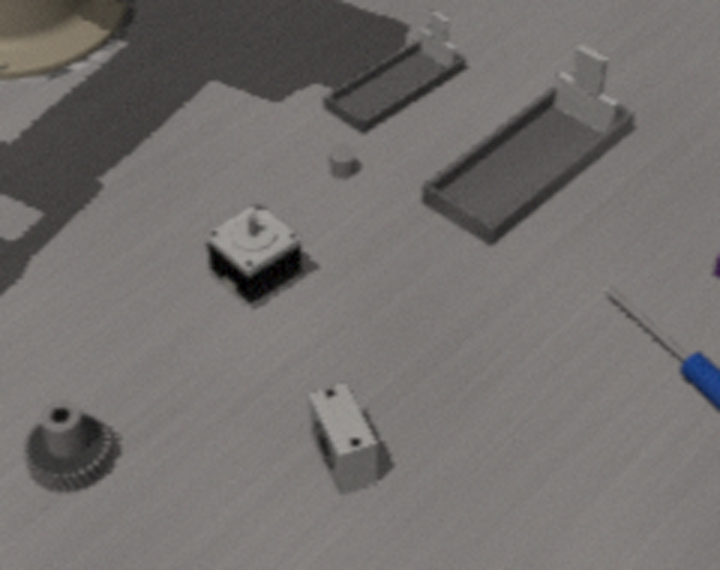

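The crop confirms the large grey tray, with its follower at the far (+y) end, plus the motor, block and gear. Next I'll hover over the gear with the jaws along world x.

```bash
python3 -m crank '{"dp":[[3.1,1.8,-1],[3.1,1.8,-1],[3.1,1.8,-1],[3.1,1.8,-1],[3.1,1.8,-1],[3.1,1.8,-1],[3.1,1.8,-1],[3.1,1.8,0],[0,0,0],[0,0,0]],"delta_rot":[[0,0,8],[0,0,8],[0,0,8],[0,0,8],[0,0,8],[0,0,8],[0,0,8],[0,0,8],[0,0,0],[0,0,0]],"claw":[0,0,0,0,0,0,0,0,0,0]}' 60
cat >> h.py <<'E'
def look(n,fn,target=None):
    s,im,d=cap(n,fn); W=cloud(n,d,s); np.savez(fn[:-4]+'.npz',im=im,d=d,W=W)
    print('tcp',np.round(s['eef_pos'],1),'yawY',round(np.degrees(np.arctan2(*( R.from_quat(np.roll(s['ee_rot'],-1)).as_matrix()[:2,1][::-1]))),2),'f',np.round(s['force'],1),'w',round(s['grip_width'],3),'t',s['time_s'])
    return s,im,d,W
def band(W,z0,z1,x0,x1,y0,y1):
    m=(W[...,2]>z0)&(W[...,2]<z1)&(W[...,0]>x0)&(W[...,0]<x1)&(W[...,1]>y0)&(W[...,1]<y1)
    return W[m]
def rect(P):
    a=cv2.minAreaRect(P[:,:2].astype(np.float32)); print(len(P),'med',np.round(np.median(P,0),1),'rect',np.round(a[0],1),np.round(a[1],1),round(a[2],2)); return a
E
python3 - <<'E'
from h import *
s,im,d,W=look('wrist','w1.png')
rect(band(W,48,60,440,520,-380,-280)); rect(band(W,15,26,430,530,-380,-270))
E
```

```text
time_s: 1.95
eef_pos: [477.4, -328.0, 161.1]
ee_rot: [-0.0, 0.708, 0.706, -0.0]
force: [-1.2, 1.4, 0.0]
grip_width: 0.995
tcp [ 477.4 -328.   161.1] yawY -0.1 f [-1.2  1.4  0. ] w 0.995 t 1.95
1252 med [ 485.6 -326.7   54.4] rect [ 485.3 -327.5] [28.9 29.3] 0.56
3017 med [ 485.3 -319.8   21.3] rect [ 485.5 -327.5] [63.9 63.8] 29.08
```

View pics/w1.png

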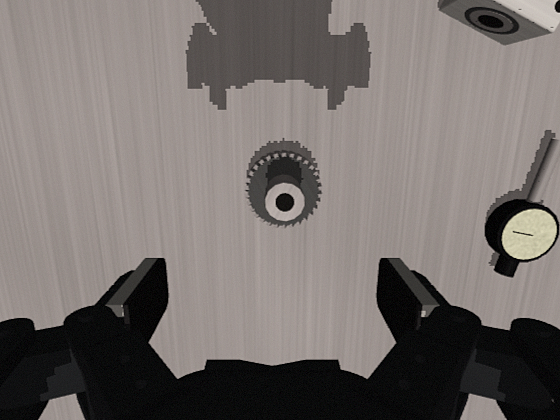

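The gear shows at (284,200). Its centre measures (485.4, -327.5), with the hub top at 54 mm and 64 mm across, which matches the given sizes. Descending to grip the hub.

```bash
python3 -m crank '{"dp":[[0.8,0.05,-2],[0,0,-2.5],[0,0,-3],[0,0,-3],[0,0,-2],[0,0,-1],[0,0,0],[0,0,0]],"delta_rot":[[0,0,0],[0,0,0],[0,0,0],[0,0,0],[0,0,0],[0,0,0],[0,0,0],[0,0,0]],"claw":[0,0,0,0,0,0,0,0]}'
python3 -m crank '{"dp":[[0,0,0],[0,0,0],[0,0,0],[0,0,0],[0,0,0],[0,0,0],[0,0,0],[0,0,0],[0,0,0],[0,0,0]],"delta_rot":[[0,0,0],[0,0,0],[0,0,0],[0,0,0],[0,0,0],[0,0,0],[0,0,0],[0,0,0],[0,0,0],[0,0,0]],"claw":[255,255,255,255,255,255,255,255,255,255]}' 60
```

```text
time_s: 2.8
eef_pos: [485.3, -328.6, 27.4]
ee_rot: [0.001, 0.708, 0.706, -0.0]
force: [0.6, 0.2, 0.8]
grip_width: 0.999
time_s: 3.8
eef_pos: [485.7, -328.1, 27.0]
ee_rot: [0.001, 0.708, 0.706, 0.0]
force: [-0.0, 0.2, 5.6]
grip_width: 0.327
```

```bash
python3 -m crank '{"dp":[[0,0,0.5],[0,0,1.5],[0,0,3],[0,0,3],[0,0,4],[0.6,4.5,2],[0.6,4.8,0],[0.6,4.8,0],[0.6,4.8,0],[0.6,4.8,0]],"delta_rot":[[0,0,0],[0,0,0],[0,0,0],[0,0,0],[0,0,0],[0,0,0],[0,0,0],[0,0,0],[0,0,0],[0,0,0]],"claw":[255,255,255,255,255,255,255,255,255,255]}'
python3 -m crank '{"dp":[[0.6,4.8,0],[0.6,4.8,0],[0.5,4.8,0],[0,2.5,0],[0,0,0],[0,0,0],[0,0,0]],"delta_rot":[[0,0,0],[0,0,0],[0,0,0],[0,0,0],[0,0,0],[0,0,0],[0,0,0]],"claw":[255,255,255,255,255,255,255]}'
python3 - <<'E'
from h import *
s,im,d,W=look('wrist','w2.png')
rect(band(W,18,26,470,600,40,320))
for (x0,x1) in [(485,510),(560,590)]:
    for y0 in (110,150,190,230):
        P=band(W,19,26,x0,x1,y0,y0+30)
        if len(P): print(x0,y0,np.round(np.percentile(P[:,0],[2,50,98]),1),len(P))
P=band(W,55,84,500,570,200,300); 
if len(P): print('tab',np.round(np.percentile(P,[3,50,97],axis=0),1))
rect(band(W,40,48,480,590,180,300))
E
```

```text
time_s: 4.8
eef_pos: [514.7, -88.8, 167.0]
ee_rot: [-0.0, 0.708, 0.706, -0.0]
force: [0.8, 0.5, -3.9]
grip_width: 0.326
time_s: 5.5
eef_pos: [532.1, 77.3, 166.5]
ee_rot: [0.0, 0.708, 0.706, -0.0]
force: [1.2, -0.1, -4.5]
grip_width: 0.332
tcp [532.1  77.3 166.5] yawY -0.17 f [ 1.2 -0.1 -4.5] w 0.332 t 5.5
3282 med [571.  152.6  22.1] rect [536.9 145.1] [152.6  82.1] 89.71
485 110 [496.  499.1 501.9] 287
485 150 [496.3 499.3 502. ] 331
485 190 [496.4 499.5 502.3] 379
560 110 [571.8 574.6 577.6] 297
560 150 [572.  574.7 577.9] 335
560 190 [572.2 575.  578. ] 366
0 med [nan nan nan] rect [0. 0.] [0. 0.] 0.0
  return _methods._mean(a, axis=axis, dtype=dtype,
  ret = um.true_divide(
```

View pics/w2.png

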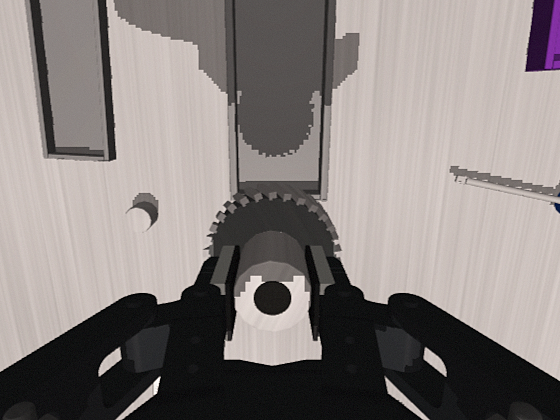

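The large tray fills columns 230–335, with its near end wall at row ~198 and the gear held at (272,297). The walls measure 82 mm outside. The tray centre is x≈536.8 at y=110, the yaw is about 0.3°, and tray_end is at y≈74.8.

```bash
python3 -m crank '{"dp":[[0.47,3.2,0],[0,0,-2.5],[0,0,-3],[0,0,-3],[0,0,-2],[0,0,0],[0,0,0],[0,0,0]],"delta_rot":[[0,0,0],[0,0,0.4],[0,0,0],[0,0,0],[0,0,0],[0,0,0],[0,0,0],[0,0,0]],"claw":[255,255,255,255,255,255,255,255]}'
python3 - <<'E'
from h import *
s,im,d,W=look('wrist','w3.png')
look('scene','s3.png')
for x0,x1 in [(485,510),(560,590)]:
    P=band(W,19,26,x0,x1,150,230)
    if len(P): print(x0,np.round(np.percentile(P[:,0],[2,50,98]),1),len(P))
P=band(W,75,95,515,560,85,130); rect(P)
P=band(W,45,65,490,590,70,160);rect(P)
E
```

```text
time_s: 6.35
eef_pos: [537.8, 109.8, 62.8]
ee_rot: [0.001, 0.706, 0.709, 0.001]
force: [-0.1, 0.4, -4.1]
grip_width: 0.328
tcp [537.8 109.8  62.8] yawY 0.25 f [-0.1  0.4 -4.1] w 0.328 t 6.35
tcp [537.8 109.9  62.8] yawY 0.26 f [ 0.   0.5 -3.7] w 0.334 t 6.4
485 [496.4 499.6 502.3] 2064
560 [572.  574.8 578. ] 2106
6633 med [537.  115.8  89.8] rect [539.5 110.9] [42.7 30.1] 9.47
6061 med [537.5 127.8  56.9] rect [536.6 125.5] [64.5 33.8] 1.14
```

View pics/w3.png

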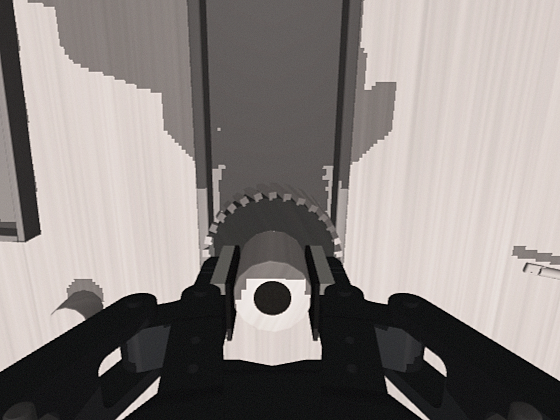

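The gear's x (≈537) agrees with the tray centre (537), and its centre is at y≈110. Lowering.

```bash
python3 -m crank '{"dp":[[0,0,-1],[0,0,-0.8],[0,0,-0.6],[0,0,-0.4],[0,0,-0.2],[0,0,0],[0,0,0]],"delta_rot":[[0,0,0],[0,0,0],[0,0,0],[0,0,0],[0,0,0],[0,0,0],[0,0,0]],"claw":[255,255,255,255,255,255,255]}'
```

```text
time_s: 7.15
eef_pos: [537.1, 110.2, 31.4]
ee_rot: [0.0, 0.705, 0.709, 0.0]
force: [-0.2, -0.8, -4.1]
grip_width: 0.33
```

```bash
python3 -m crank '{"dp":[[0,0,-0.1],[0,0,0],[0,0,0]],"delta_rot":[[0,0,0],[0,0,0],[0,0,0]],"claw":[255,255,255]}'
```

```text
time_s: 7.45
eef_pos: [537.2, 110.2, 31.0]
ee_rot: [0.0, 0.705, 0.709, 0.0]
force: [-3.6, 0.8, 6.1]
grip_width: 0.334
```

It has landed (+6 N). I'll release, rise and head for the block, turning the jaws to about -24°.

```bash
python3 -m crank '{"dp":[[0,0,0],[0,0,0],[0,0,0],[0,0,0],[0,0,0],[0,0,2],[0,0,4],[0,0,4],[0,0,3],[0,0,0]],"delta_rot":[[0,0,0],[0,0,0],[0,0,0],[0,0,0],[0,0,0],[0,0,0],[0,0,0],[0,0,0],[0,0,0],[0,0,0]],"claw":[100,0,0,0,0,0,0,0,0,0]}'
python3 -m crank '{"dp":[[1.4,-4.5,0],[1.4,-4.5,0],[1.4,-4.5,0],[1.4,-4.5,0],[1.4,-4.5,0],[1.4,-4.5,0],[0.6,-3.8,0],[0,0,0],[0,0,0],[0,0,0]],"delta_rot":[[0,0,-6],[0,0,-6],[0,0,-6],[0,0,-6],[0,0,0],[0,0,0],[0,0,0],[0,0,0],[0,0,0],[0,0,0]],"claw":[0,0,0,0,0,0,0,0,0,0]}'
python3 - <<'E'
from h import *
s,im,d,W=look('wrist','w4.png')
rect(band(W,47,58,580,690,-240,-130))
s,im,d,W=look('scene','s4.png')
P=band(W,10,65,490,580,70,150);rect(P)
E
```

```text
time_s: 8.45
eef_pos: [538.7, 110.2, 164.5]
ee_rot: [0.003, 0.705, 0.709, 0.003]
force: [-0.2, -0.0, -0.6]
grip_width: 0.999
time_s: 9.45
eef_pos: [626.7, -196.7, 159.7]
ee_rot: [-0.001, 0.837, 0.547, -0.0]
force: [-0.2, 0.6, -1.1]
grip_width: 1.0
tcp [ 626.7 -196.7  159.7] yawY -23.66 f [-0.2  0.6 -1.1] w 1.0 t 9.45
3466 med [ 639.7 -186.3   52.2] rect [ 639.6 -187. ] [30.5 61.8] 65.12
tcp [ 626.8 -196.6  160. ] yawY -23.64 f [0.9 0.9 0.4] w 1.005 t 9.5
607 med [545.6  99.8  24.7] rect [536.4 109.8] [86.1 79.5] 0.34
```

View pics/w4.png

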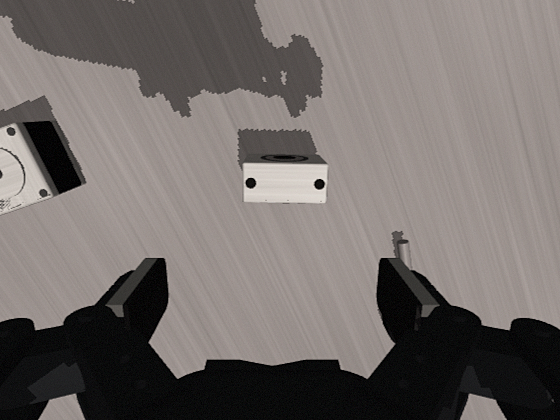

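View pics/s4.png

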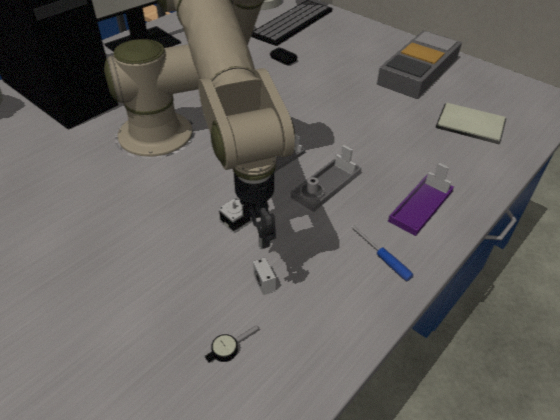

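The gear stands in the tray (scene, 313,186). The block top shows at (285,183), 62x30 mm, and its centre measures (639.6, -187.0) at -24.9°. Descending on it.

```bash
python3 -m crank '{"dp":[[1.3,1,0],[0,0,-3],[0,0,-3],[0,0,-3],[0,0,-2.5],[0,0,-1.5],[0,0,-1],[0,0,0],[0,0,0]],"delta_rot":[[0,0,-1.2],[0,0,0],[0,0,0],[0,0,0],[0,0,0],[0,0,0],[0,0,0],[0,0,0],[0,0,0]],"claw":[0,0,0,0,0,0,0,0,0]}'
```

```text
time_s: 10.45
eef_pos: [640.5, -187.9, 21.4]
ee_rot: [0.001, 0.843, 0.538, 0.0]
force: [0.2, -0.3, 0.5]
grip_width: 1.0
```

```bash
python3 -m crank '{"dp":[[0,0.05,-0.1],[0,0,0],[0,0,0],[0,0,0],[0,0,0],[0,0,0],[0,0,0],[0,0,0]],"delta_rot":[[0,0,0],[0,0,0],[0,0,0],[0,0,0],[0,0,0],[0,0,0],[0,0,0],[0,0,0]],"claw":[255,255,255,255,255,255,255,255]}' 60
python3 -m crank '{"dp":[[0,0,0.5],[0,0,1.5],[0,0,3],[0,0,4],[-0.5,1,4],[-1.2,4,1],[-1.4,4.5,0],[-1.4,4.5,0],[-1.4,4.5,0],[-1.4,4.5,0]],"delta_rot":[[0,0,0],[0,0,0],[0,0,0],[0,0,0],[0,0,0],[0,0,5],[0,0,5],[0,0,5],[0,0,5],[0,0,5.4]],"claw":[255,255,255,255,255,255,255,255,255,255]}'
```

```text
time_s: 11.25
eef_pos: [640.5, -187.6, 20.6]
ee_rot: [0.001, 0.843, 0.538, 0.001]
force: [-0.1, -0.7, 5.9]
grip_width: 0.714
time_s: 12.25
eef_pos: [565.9, 44.3, 160.2]
ee_rot: [0.0, 0.703, 0.711, 0.0]
force: [1.9, 0.6, -2.8]
grip_width: 0.715
```

```bash
python3 -m crank '{"dp":[[-1,4,0],[-1,4,0],[-0.9,3.7,0],[0,0,-2.5],[0,0,-3],[0,0,-2.5],[0,0,-1.5],[0,0,0],[0,0,0],[0,0,0]],"delta_rot":[[0,0,0],[0,0,0],[0,0,0],[0,0,0],[0,0,0],[0,0,0],[0,0,0],[0,0,0],[0,0,0],[0,0,0]],"claw":[255,255,255,255,255,255,255,255,255,255]}'
python3 - <<'E'
from h import *
s,im,d,W=look('wrist','w5.png')
for x0,x1 in [(485,510),(560,590)]:
    P=band(W,19,26,x0,x1,190,250)
    if len(P): print(x0,np.round(np.percentile(P[:,0],[2,50,98]),1),len(P))
rect(band(W,50,95,490,580,150,190))
rect(band(W,76,100,490,580,140,190))
rect(band(W,60,90,500,570,220,300)); rect(band(W,40,47,490,585,220,300))
E
```

```text
time_s: 13.25
eef_pos: [538.6, 159.7, 65.8]
ee_rot: [0.001, 0.704, 0.71, 0.001]
force: [0.7, -0.0, -2.2]
grip_width: 0.716
tcp [538.6 159.7  65.8] yawY 0.49 f [ 0.7 -0.  -2.2] w 0.716 t 13.25
485 [496.6 499.8 502.5] 1458
560 [572.3 575.  578.2] 1455
6974 med [537.  175.3  80.1] rect [536.6 171.7] [86.6  9.9] 0.63
17860 med [537.4 166.9  97.3] rect [536.9 160.6] [86.6 31.9] 1.81
3723 med [537.6 254.6  85.8] rect [537.6 256.5] [ 8.3 30. ] 89.94
1781 med [536.7 255.4  44.5] rect [537.7 256.4] [ 8.2 66.1] 89.75
```

View pics/w5.png

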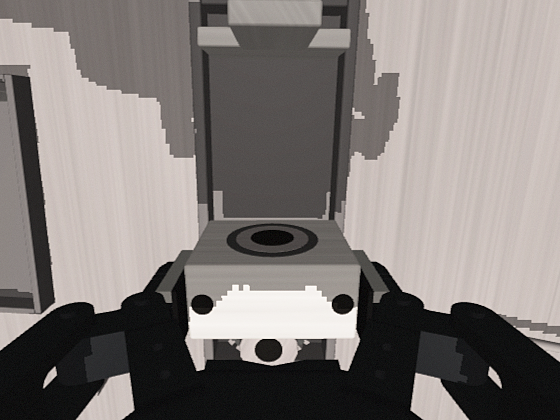

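Run:
```python
from h import *
for n in ['side0','scene0','w2']:
    W=np.load(n+'.npz')['W']
    for z0,z1 in [(19,25)]:
        P=band(W,z0,z1,493,581,50,300)
        print(n,len(P),np.round(np.percentile(P[:,1],[0.5,1,2,5,95,98,99.5]),1),np.round(np.percentile(P[:,0],[1,99]),1))
    P=band(W,2,6,505,568,60,300); print('floor y',np.round(np.percentile(P[:,1],[0.5,2,98,99.5]),1) if len(P) else 0)
    P=band(W,60,84,500,575,200,300); print('tab y',np.round(np.percentile(P[:,1],[2,50,98]),1) if len(P) else 0)
    P=band(W,18,26,510,560,55,90); print('endwall y',np.round(np.percentile(P[:,1],[2,50,98]),1) if len(P) else 0)
```

```text
side0 873 [ 67.8  68.4  68.9  71.5 279.  279.7 280.3] [495.4 577. ]
floor y [ 72.1  73.7 279.4 280.4]
tab y [257.5 259.2 260.8]
endwall y [67.4 72.4 74.5]
scene0 362 [ 65.3  65.9  66.7  68.  262.  275.  278.5] [496.1 580. ]
floor y [ 64.5  67.7 250.7 254.2]
tab y [248.1 252.2 261.2]
endwall y [65.4 68.6 73.3]
w2 3219 [ 69.7  70.6  72.2  76.8 214.7 218.4 220.1] [496.1 577.9]
floor y [ 77.   80.8 222.9 224.8]
tab y 0
endwall y 0
```

The follower (260–320, 15–45) starts with its tab centre at y≈256.4, so the joint begins near 7.5 mm. The tray end at ≈74.5 agrees between views, and the space still suffices. I'll lower the block 2 mm further along +y.

```bash
python3 -m crank '{"dp":[[0,0.2,-1],[0,0,-1.2],[0,0,-0.9],[0,0,-0.6],[0,0,-0.3],[0,0,0],[0,0,0]],"delta_rot":[[0,0,0],[0,0,0],[0,0,0],[0,0,0],[0,0,0],[0,0,0],[0,0,0]],"claw":[255,255,255,255,255,255,255]}'
```

```text
time_s: 14.0
eef_pos: [537.7, 161.6, 24.6]
ee_rot: [-0.0, 0.704, 0.71, -0.0]
force: [-4.5, -0.2, 4.5]
grip_width: 0.715
```

Landed at the expected height. Releasing and moving to the motor.

```bash
python3 -m crank '{"dp":[[0,0,0],[0,0,0],[0,0,0],[0,0,0],[0,0,2],[0,0,4],[0,0,4],[0,0,3.5],[-0.8,-2,0],[-1,-4.8,0]],"delta_rot":[[0,0,0],[0,0,0],[0,0,0],[0,0,0],[0,0,0],[0,0,0],[0,0,0],[0,0,0],[0,0,0],[0,0,0]],"claw":[100,0,0,0,0,0,0,0,0,0]}'
python3 -m crank '{"dp":[[-1.8,-4.6,0],[-1.8,-4.6,0],[-1.7,-4.6,0],[-1.6,-4.6,0],[0,-1.2,0],[0,0,0],[0,0,0],[0,0,0]],"delta_rot":[[0,0,-2],[0,0,-2],[0,0,-1],[0,0,0],[0,0,0],[0,0,0],[0,0,0],[0,0,0]],"claw":[0,0,0,0,0,0,0,0]}'
python3 - <<'E'
from h import *
s,im,d,W=look('wrist','w6.png')
rect(band(W,47,56,400,510,-150,-50)); rect(band(W,58,80,400,510,-150,-50))
look('scene','s6.png');look('side','d6.png')
a=cv2.imread('pics/s6.png')[140:240,250:400];b=cv2.imread('pics/d6.png')[230:350,210:360]
cv2.imwrite('pics/c6.png',np.vstack([cv2.resize(a,(600,300)),cv2.resize(b,(600,300))]))
E
```

```text
time_s: 15.0
eef_pos: [520.2, 94.8, 160.2]
ee_rot: [0.001, 0.703, 0.712, 0.001]
force: [0.6, -2.0, -0.3]
grip_width: 0.999
time_s: 15.8
eef_pos: [451.2, -101.0, 159.2]
ee_rot: [-0.0, 0.734, 0.679, 0.0]
force: [-0.2, 0.4, 0.9]
grip_width: 1.001
tcp [ 451.2 -101.   159.2] yawY -4.41 f [-0.2  0.4  0.9] w 1.001 t 15.8
5650 med [452.4 -94.   51.7] rect [452.5 -96.8] [57.4 57.6] 85.11
155 med [452.5 -95.5  70.9] rect [452.3 -96.8] [8.  7.6] 70.6
tcp [ 451.2 -101.1  159.2] yawY -4.4 f [1.1 1.1 0.1] w 0.998 t 15.85
tcp [ 451.2 -101.2  159.2] yawY -4.4 f [ 0.3 -0.3 -0.6] w 0.999 t 15.9
```

View pics/w6.png

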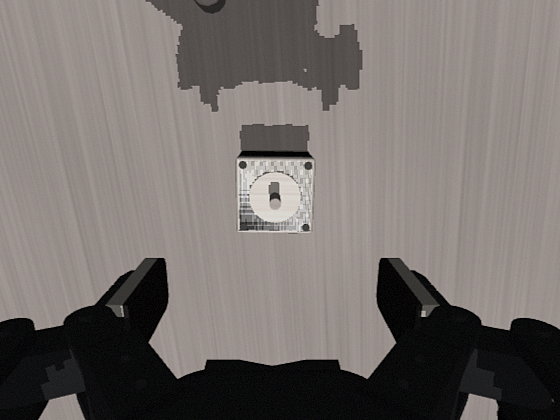

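View pics/c6.png

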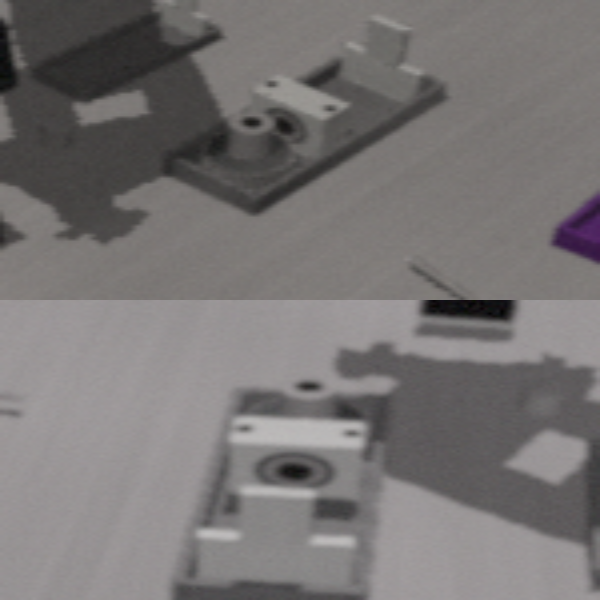

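The gear and block both stand in the tray. The motor shows at (275,195), with centre (452.5, -96.8), shaft tip at 71 mm and yaw -4.9°. Descending.

```bash
python3 -m crank '{"dp":[[0.1,0.4,0],[0,0,-3],[0,0,-3],[0,0,-3],[0,0,-2.5],[0,0,-1.5],[0,0,-0.9],[0,0,0],[0,0,0]],"delta_rot":[[0,0,-0.5],[0,0,0],[0,0,0],[0,0,0],[0,0,0],[0,0,0],[0,0,0],[0,0,0],[0,0,0]],"claw":[0,0,0,0,0,0,0,0,0]}'
```

```text
time_s: 16.85
eef_pos: [452.3, -98.3, 20.9]
ee_rot: [0.0, 0.737, 0.676, 0.0]
force: [-0.2, 0.2, 0.2]
grip_width: 1.0
```

```bash
python3 -m crank '{"dp":[[0,0.1,0],[0,0,0],[0,0,0],[0,0,0],[0,0,0],[0,0,0],[0,0,0],[0,0,0]],"delta_rot":[[0,0,0],[0,0,0],[0,0,0],[0,0,0],[0,0,0],[0,0,0],[0,0,0],[0,0,0]],"claw":[0,255,255,255,255,255,255,255]}' 70
python3 -m crank '{"dp":[[0,0,0.5],[0,0,1.5],[0,0,3],[0,0,4],[0,0,4],[1,3,1],[1.4,4.5,0],[1.4,4.5,0],[1.4,4.5,0],[1.4,4.5,0]],"delta_rot":[[0,0,0],[0,0,0],[0,0,0],[0,0,0],[0,0,0],[0,0,1],[0,0,2],[0,0,2],[0,0,0.3],[0,0,0]],"claw":[255,255,255,255,255,255,255,255,255,255]}'
```

```text
time_s: 17.65
eef_pos: [452.7, -97.6, 21.3]
ee_rot: [0.001, 0.737, 0.675, 0.001]
force: [-0.2, 1.0, 8.3]
grip_width: 0.652
time_s: 18.65
eef_pos: [517.4, 114.6, 159.7]
ee_rot: [-0.001, 0.705, 0.709, -0.001]
force: [0.6, -0.4, -6.8]
grip_width: 0.656
```

```bash
python3 -m crank '{"dp":[[1,4,0],[1,4,0],[0,1.4,-1],[0,0,-2.5],[0,0,-3],[0,0,-2],[0,0,-1],[0,0,0],[0,0,0],[0,0,0]],"delta_rot":[[0,0,0],[0,0,0],[0,0,0],[0,0,0],[0,0,0],[0,0,0],[0,0,0],[0,0,0],[0,0,0],[0,0,0]],"claw":[255,255,255,255,255,255,255,255,255,255]}'
python3 - <<'E'
from h import *
s,im,d,W=look('wrist','w7.png')
for x0,x1 in [(485,510),(565,590)]:
    P=band(W,19,26,x0,x1,245,290)
    if len(P): print(x0,np.round(np.percentile(P[:,0],[2,50,98]),1),len(P))
rect(band(W,50,95,490,585,220,245)); rect(band(W,40,47,490,585,244,300)); rect(band(W,80,90,490,585,244,300))
s,im,d,W=look('scene','s7.png')
rect(band(W,54,62,490,585,140,200));
E
```

```text
time_s: 19.65
eef_pos: [538.5, 206.7, 66.5]
ee_rot: [0.001, 0.705, 0.709, 0.001]
force: [0.5, 0.1, -6.7]
grip_width: 0.654
tcp [538.5 206.7  66.5] yawY 0.28 f [ 0.5  0.1 -6.7] w 0.654 t 19.65
485 [496.9 500.3 509.3] 918
565 [565.7 574.8 578.4] 914
4503 med [537.3 235.8  77.8] rect [537.6 228.5] [57.7 16.4] 0.29
1232 med [536.9 257.6  44.6] rect [537.6 256.7] [ 8.2 65.9] 89.74
2023 med [537.5 257.1  86.1] rect [537.6 256.8] [30.   8.3] 0.45
tcp [538.4 206.7  66.4] yawY 0.28 f [-0.   1.  -6.5] w 0.654 t 19.7
220 med [541.3 164.   57.1] rect [537.3 169.1] [61.9 55.4] 2.58
```

View pics/w7.png

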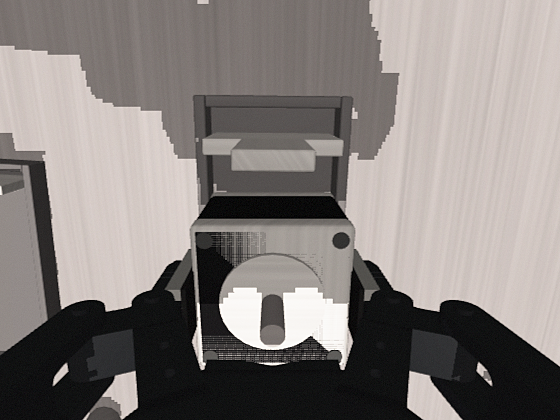

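View pics/s7.png

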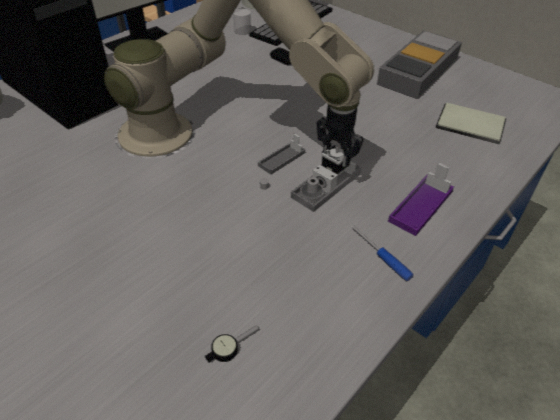

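The motor is held in line with the tray: x is 537.6 for both, and its front edge is at y≈236.7. I'll move 2 mm towards the follower for clearance and lower.

```bash
python3 -m crank '{"dp":[[0,0.2,0],[0,0,-1.2],[0,0,-1.2],[0,0,-0.8],[0,0,-0.5],[0,0,-0.3],[0,0,0],[0,0,0]],"delta_rot":[[0,0,0],[0,0,0],[0,0,0],[0,0,0],[0,0,0],[0,0,0],[0,0,0],[0,0,0]],"claw":[255,255,255,255,255,255,255,255]}'
```

```text
time_s: 20.55
eef_pos: [538.1, 208.7, 25.4]
ee_rot: [0.0, 0.705, 0.709, 0.0]
force: [0.2, -0.1, -5.2]
grip_width: 0.648
```

```bash
python3 -m crank '{"dp":[[0,0,-0.1],[0,0,0],[0,0,0]],"delta_rot":[[0,0,0],[0,0,0],[0,0,0]],"claw":[255,255,255]}'
```

```text
time_s: 20.85
eef_pos: [538.1, 208.7, 25.3]
ee_rot: [0.0, 0.705, 0.709, 0.0]
force: [-4.5, -0.4, 5.7]
grip_width: 0.65
```

Landed. Releasing, rising, and hovering over the follower tab.

```bash
python3 -m crank '{"dp":[[0,0,0],[0,0,0],[0,0,0],[0,0,0],[0,0,2],[0,0,4],[0,0,4],[0,0,3.5],[0,0,0],[0,0,0]],"delta_rot":[[0,0,0],[0,0,0],[0,0,0],[0,0,0],[0,0,0],[0,0,0],[0,0,0],[0,0,0],[0,0,0],[0,0,0]],"claw":[100,0,0,0,0,0,0,0,0,0]}'
python3 - <<'E'
from h import *
s,im,d,W=look('wrist','w8.png')
rect(band(W,40,47,490,585,244,300)); rect(band(W,80,90,490,585,244,300))
rect(band(W,52,59,500,575,178,245))
rect(band(W,70,80,500,575,178,245))
E
```

```text
time_s: 21.85
eef_pos: [538.0, 208.7, 159.5]
ee_rot: [0.0, 0.705, 0.709, 0.0]
force: [0.3, -0.0, -0.2]
grip_width: 0.999
tcp [538.  208.7 159.5] yawY 0.28 f [ 0.3 -0.  -0.2] w 0.999 t 21.85
531 med [539.5 257.3  44.7] rect [537.4 256.7] [ 7.8 65.5] 89.64
685 med [537.2 257.1  86. ] rect [537.5 256.8] [30.   7.9] 0.4
5710 med [537.  212.5  55.7] rect [537.1 209.5] [57.4 57.3] 0.01
129 med [536.9 210.2  75.2] rect [537.2 209.4] [8.2 7.5] 89.46
```

View pics/w8.png

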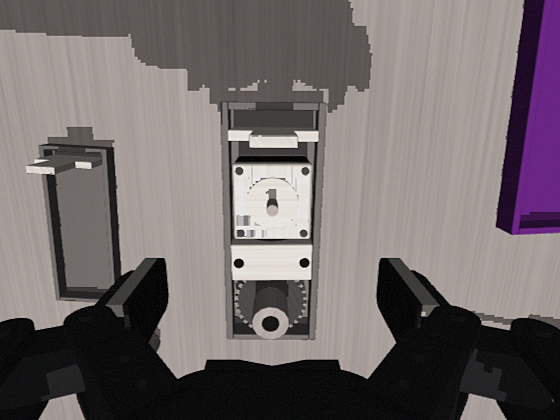

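All three stand in the tray: motor (272,200), block (270,262), gear (271,320), with the follower at row 135. Going down to grip the tab.

```bash
python3 -m crank '{"dp":[[0,2.4,0],[0,2.4,0],[0,0,-3],[0,0,-3],[0,0,-2.5],[0,0,-1.4],[0,0,0],[0,0,0]],"delta_rot":[[0,0,0],[0,0,0],[0,0,0],[0,0,0],[0,0,0],[0,0,0],[0,0,0],[0,0,0]],"claw":[0,0,0,0,0,0,0,0]}'
python3 -m crank '{"dp":[[0,0,0],[0,0,0],[0,0,0],[0,0,0],[0,0,0],[0,0,0],[0,0,0],[0,0,0]],"delta_rot":[[0,0,0],[0,0,0],[0,0,0],[0,0,0],[0,0,0],[0,0,0],[0,0,0],[0,0,0]],"claw":[255,255,255,255,255,255,255,255]}' 50
```

```text
time_s: 22.7
eef_pos: [538.2, 256.7, 60.7]
ee_rot: [0.0, 0.705, 0.709, 0.0]
force: [-0.7, 1.1, 0.7]
grip_width: 1.001
time_s: 23.5
eef_pos: [538.5, 256.7, 61.0]
ee_rot: [0.0, 0.705, 0.709, 0.001]
force: [0.9, 0.4, 4.8]
grip_width: 0.339
```

```bash
python3 -m crank '{"dp":[[0,-0.2,0],[0,-0.3,0],[0,-0.3,0],[0,-0.2,0],[0,-0.2,0],[0,-0.2,0],[0,-0.2,0],[0,-0.2,0],[0,-0.2,0],[0,0,0]],"delta_rot":[[0,0,0],[0,0,0],[0,0,0],[0,0,0],[0,0,0],[0,0,0],[0,0,0],[0,0,0],[0,0,0],[0,0,0]],"claw":[255,255,255,255,255,255,255,255,255,255]}'
python3 -m crank '{"dp":[[0,-0.1,0],[0,-0.1,0],[0,-0.1,0],[0,0,0]],"delta_rot":[[0,0,0],[0,0,0],[0,0,0],[0,0,0]],"claw":[255,255,255,255]}'
```

```text
time_s: 24.5
eef_pos: [538.4, 237.9, 61.0]
ee_rot: [-0.0, 0.705, 0.709, 0.002]
force: [1.6, 6.9, 4.4]
grip_width: 0.34
time_s: 24.9
eef_pos: [538.4, 235.3, 61.0]
ee_rot: [-0.0, 0.705, 0.709, 0.002]
force: [1.0, 9.8, 3.9]
grip_width: 0.336
```

```bash
python3 -m crank '{"dp":[[0,-0.1,0],[0,-0.1,0],[0,-0.05,0],[0,0,0]],"delta_rot":[[0,0,0],[0,0,0],[0,0,0],[0,0,0]],"claw":[255,255,255,255]}'
python3 -m crank '{"dp":[[0,-0.1,0],[0,0,0]],"delta_rot":[[0,0,0],[0,0,0]],"claw":[255,255]}'
python3 -m crank '{"dp":[[0,-0.1,0],[0,0,0]],"delta_rot":[[0,0,0],[0,0,0]],"claw":[255,255]}'
```

```text
time_s: 25.3
eef_pos: [538.4, 233.4, 61.0]
ee_rot: [-0.001, 0.705, 0.709, 0.002]
force: [2.5, 12.9, 3.2]
grip_width: 0.34
time_s: 25.5
eef_pos: [538.4, 232.4, 61.0]
ee_rot: [-0.001, 0.705, 0.709, 0.002]
force: [1.8, 12.2, 3.6]
grip_width: 0.341
time_s: 25.7
eef_pos: [538.4, 231.5, 61.0]
ee_rot: [-0.001, 0.705, 0.709, 0.002]
force: [2.6, 13.2, 4.2]
grip_width: 0.335
```

Sliding friction is about 13 N with the whole row moving. I'll continue until the force jumps.

```bash
python3 -m crank '{"dp":[[0,-0.1,0],[0,0,0]],"delta_rot":[[0,0,0],[0,0,0]],"claw":[255,255]}'
python3 -m crank '{"dp":[[0,-0.1,0],[0,0,0]],"delta_rot":[[0,0,0],[0,0,0]],"claw":[255,255]}'
```

```text
time_s: 25.9
eef_pos: [538.3, 230.5, 61.0]
ee_rot: [-0.001, 0.705, 0.709, 0.002]
force: [2.5, 13.0, 3.7]
grip_width: 0.336
time_s: 26.1
eef_pos: [538.3, 229.5, 61.0]
ee_rot: [-0.001, 0.705, 0.709, 0.002]
force: [2.2, 13.9, 3.6]
grip_width: 0.333
```

```bash
python3 -m crank '{"dp":[[0,-0.05,0],[0,0,0]],"delta_rot":[[0,0,0],[0,0,0]],"claw":[255,255]}'
python3 -m crank '{"dp":[[0,-0.05,0],[0,0,0]],"delta_rot":[[0,0,0],[0,0,0]],"claw":[255,255]}'
```

```text
time_s: 26.3
eef_pos: [538.3, 229.3, 61.0]
ee_rot: [-0.001, 0.705, 0.709, 0.003]
force: [3.5, 15.9, 2.4]
grip_width: 0.336
time_s: 26.5
eef_pos: [538.3, 229.3, 61.0]
ee_rot: [-0.001, 0.705, 0.709, 0.003]
force: [2.8, 17.2, 2.9]
grip_width: 0.335
```

```bash
python3 -m crank '{"dp":[[0,-0.1,0],[0,0,0],[0,0,0]],"delta_rot":[[0,0,0],[0,0,0],[0,0,0]],"claw":[255,255,255]}'
```

```text
time_s: 26.8
eef_pos: [538.3, 229.1, 61.1]
ee_rot: [-0.001, 0.705, 0.709, 0.004]
force: [3.4, 23.4, 1.8]
grip_width: 0.341
```

The position has stalled at y≈229.2 while the force climbs from 13 to 23 N, so the row is tight. I'll back the command off a little, release, rise, and look.

```bash
python3 -m crank '{"dp":[[0,0.08,0],[0,0.07,0],[0,0,0],[0,0,0],[0,0,0],[0,0,0],[0,0,2],[0,0,4],[0,0,4],[0,0,1]],"delta_rot":[[0,0,0],[0,0,0],[0,0,0],[0,0,0],[0,0,0],[0,0,0],[0,0,0],[0,0,0],[0,0,0],[0,0,0]],"claw":[255,255,200,0,0,0,0,0,0,0]}'
python3 -m crank '{"dp":[[0,-1,0],[0,-1,0],[0,0,0],[0,0,0],[0,0,0]],"delta_rot":[[0,0,0],[0,0,0],[0,0,0],[0,0,0],[0,0,0]],"claw":[0,0,0,0,0]}'
python3 - <<'E'
from h import *
s,im,d,W=look('wrist','w9.png')
rect(band(W,80,90,490,585,200,300)); rect(band(W,40,47,490,585,220,245))
rect(band(W,52,57.0,500,575,168,226)); rect(band(W,54,60,500,575,130,172)); rect(band(W,54,62,500,575,85,132))
rect(band(W,17,27,490,585,55,90)); print('y', np.round(np.percentile(band(W,18,26,490,585,55,90)[:,1],[1,50,99]),1))
look('side','d9.png');look('scene','s9.png')
a=cv2.imread('pics/s9.png')[140:240,250:400];b=cv2.imread('pics/d9.png')[230:350,210:360]
cv2.imwrite('pics/c9.png',np.vstack([cv2.resize(a,(600,300)),cv2.resize(b,(600,300))]))
E
```

```text
time_s: 27.8
eef_pos: [539.3, 226.7, 174.6]
ee_rot: [0.002, 0.705, 0.709, 0.003]
force: [-0.5, -0.4, -0.6]
grip_width: 0.997
time_s: 28.3
eef_pos: [537.7, 206.6, 169.5]
ee_rot: [-0.0, 0.705, 0.709, -0.001]
force: [0.7, -0.8, 0.1]
grip_width: 1.0
tcp [537.7 206.6 169.5] yawY 0.28 f [ 0.7 -0.8  0.1] w 1.0 t 28.3
598 med [537.5 229.8  86.2] rect [537.4 229.5] [29.2  8.2] 0.19
561 med [533.7 230.2  44.6] rect [537.2 229. ] [ 8.8 65.7] 89.64
3571 med [535.6 195.7  55.5] rect [536.8 196.8] [57.5 60.9] 89.92
2950 med [536.5 155.7  56.3] rect [536.8 155.2] [61.7 33.5] 0.02
951 med [536.  108.1  58.3] rect [536.3 106.9] [29.  29.5] 13.27
761 med [551.1  74.5  22.2] rect [536.8  78.6] [22.9 81.9] 89.93
y [68.6 74.5 89.6]
tcp [537.7 206.8 169.7] yawY 0.29 f [-0.2  0.3 -0.4] w 1.005 t 28.35
tcp [537.8 206.8 169.9] yawY 0.3 f [-0.6  0.   0.1] w 1.002 t 28.4
```

View pics/w9.png

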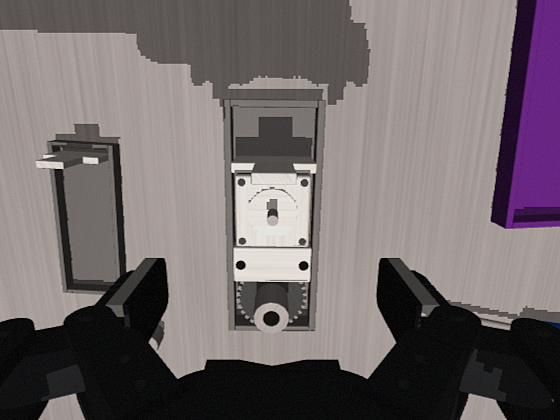

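View pics/c9.png

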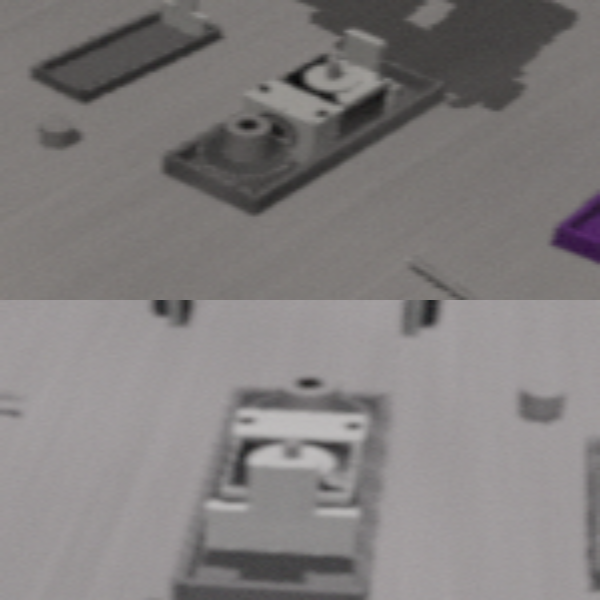

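The row is tight and upright. The follower face is at y≈225.5, which is 151 mm from the tray end. Part tops are at 55.5, 56.3 and 58.3 mm, so all sit on the floor, and the gripper is clear. Handing in.

```bash
python3 -c "
from rig import *
print(finish_job())"
```

```text
the job is handed in; nothing more can be done
None
```

The gear, bearing block and motor are packed upright in one row in the large grey tray, with the block in the middle. The follower is up against them, and I handed the job in at about 28 s; it gave no verdict.

- **Tightness:** I slid the follower until it stalled and the push rose from about 13 N to 23 N, then let go. The last picture puts its face 151 mm from the tray end, so the joint is at about 0.034 m.
- **Position in the tray:** All three parts lie within about 1 mm of the tray's centre line. Their tops stand at 55.5 mm (motor), 56.3 mm (block) and 58.3 mm (gear), which means they sit on the floor.
- **Robot and bystanders:** The gripper was open and clear at about 170 mm. I never gripped or pushed the screwdriver, pinion or dial gauge, but I did not measure their positions again at the end.

One reading disagreed with what I assumed at first: the follower started about 7.5 mm along its slide, not at 0. I allowed for that when spacing the parts. No check failed.

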